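# Load the check capsule and start a count

### The arm

A 7-joint arm with a two-finger parallel gripper is mounted at the origin on the work surface. World frame = base frame: x ahead of the robot, y to its left, z up, the work surface at z = 0. Lengths are in m, angles in rad, forces in N, time in s.
With the tool pointing down it reaches from about 0.425 to 1.025 m from the base axis. Payload 9.4 kg.
Tool frame: the origin (TCP) lies on the centre line of the jaws, within the pads' length; the fingertips stand 14 mm ahead of it and the grasp point (between the pads) lies 5 mm behind it; z points along the fingers, y is the line along which they close (so a half turn about z gives the same grasp; the last joint's range is limited). The gripper opens to 93 mm and grips with 3 to 60 N. Pads are 15 mm wide; open, the fingers measure 128 mm over their backs; the gripper's body (75 mm by 188 mm) begins 65 mm behind the grasp point.
Start: joints at [1.03, 0.599, -0.003, 1.599, 0.002, 0.943, -0.08], TCP at [0.324, -0.648, 0.233] pointing down, gripper open.
Joint ranges: [-2.57, 2.57], [-0.35, 1.97], [-1.29, 1.29], [0.11, 2.56], [-1.05, 4.19], [0.11, 1.86], [-2.63, 2.63]. Speed limits (rad/s): [2.22, 2.22, 3.01, 3.01, 3.14, 3.14, 3.14].

### API

Orientations are given as a unit quaternion [w, x, y, z].
In Python, from bench import status, optics, hand_in gives the robot as it stands. The module is installed in compiled form; this text tells all that it offers.
- The arm moves only by the shell command python3 -m jog 'ROWS'. ROWS is JSON, a list of rows, each an object with "dp": the shift along the tool's x, y, z in cm, a list of three; "delta_rot": the turn, a rotation vector about the tool's x, y, z in rad, a list of three; "hand": the finger opening in cm, from 0 to 9.3. In form: [{"dp": [tx, ty, tz], "delta_rot": [rx, ry, rz], "hand": hand}, ...]. A call has 1 to 12 rows; each row shifts and turns the commanded pose from where the row before left it, along the tool's axes as they then stand; what a row does not reach is not made up. A row lasts 1/12 s, in which the tool goes at most 41.7 mm and 7.16 degrees, less where a joint would pass 70% of its speed; a pose out of reach is approached as far as the arm can. A call with a gripper value outside its range is refused whole. The fingers move at their own pace and stop on an object; the grip force is fixed at half the most. Time passes only in rows, so rows that do not move let the fingers close. It gives the time, the measured TCP pose, the force, the opening and the grip force at its end, in the units of the state.
- status.read_state(): the state, without advancing time (a new reading comes with each control period).
- optics.camera(name): name is "scene" or "side" or "wrist"; returns (picture, depth): 420x560x3 uint8, blue, green, red; 420x560 float32, m along the optical axis (not along the pixel's ray), 0 where there is no reading.
- optics.camera_params(name): a dict with "fx", "fy", "cx", "cy" (pixels), "k1" (the pictures are not rectified: a ray, as slopes to the right and down, at radius r is drawn at 1 + k1 r^2 times it, then the intrinsics apply), "view" (4x4, takes a point from world to camera coordinates). Camera axes: x right, y down, z forward; pixel columns grow to the right and rows downward; lengths in m; the calibration is good to about 2 mm. A picture is of the moment at which its call begins: read the wrist's pose just before it. camera_params takes no time and is no camera call; for the wrist camera it gives the pose at the moment of the call.
- hand_in(): hands the job in; it is judged then, once.
The state is a dict: "time_s": time; "joints": joint angles; "dq": joint speeds; "joint_efforts": joint torques, N m; "ee_pos": TCP position; "tool_rot": TCP orientation; "contact_force": force on the tool from outside, world axes, zero at the start; "wrist_torque": the same for the moment, N m; "grip_width": finger opening in m; "grasp_force": force on a finger pad.
Only numpy, scipy, OpenCV 4.12 (cv2) and the standard library are available. Lean on these libraries where they do the work, as an engineer would, in place of code of your own. Each camera call takes 0.05 s, during which the arm holds its last target. There are 200 camera calls.

### The job

Load the sample counter: lower the orange spacer block into its square nest, then lower the steel capsule with the square foot in on top of it, not letting go until it is in between the corner posts, so that both sit flat. With both let go, press the control box's keys fully down one at a time, letting each come back up: white, then blue, then green. Press no key before the nest is loaded, never press the red one, and leave the other things on the bench where they are.

Things in the scene. Friction and masses are not known exactly. Their poses are not given: they have to be found in the camera images.
- counter: sample counter head: brushed steel box 150 x 150 mm, 37 mm high, fixed to the bench, with a 120 x 120 mm pale aluminium plate on top (plate top 45 mm above the bench). Origin: centre of its underside; z up, x and y along its sides. It stands in the left or the right half of the bench, the control box in the other.
- nest (a point): centre of the nest floor on the counter head, 45 mm above the bench; axes as the counter's. The nest is a 61 mm square pocket between four black L-shaped corner posts, 31 mm high and 7 mm thick (plumb up to 23 mm, then leaning outward as a lead-in). In the middle of each side a 39 mm wide gap between posts, open to the floor, lets a gripper finger in.
- spacer: orange plastic block, 56 x 56 mm, 20 mm high, about 70 g, starting flat on the bench. Origin: centre of its underside; z up, x and y along its sides. It may go in with any of its four sides to the front.
- capsule: steel check capsule, upright on the bench: square foot 56 x 56 mm, 12 mm thick; round can of 44 mm diameter from 12 to 56 mm above the underside; dark cap of 34 mm diameter up to 62 mm; 0.3 to 0.55 kg. Origin: centre of the underside; z up, x and y along the foot's sides. Any side may face front. Its underside is 20 mm above the nest floor when it stands on the seated spacer.
- controls: control box: brushed steel, 170 (x) x 140 (y) mm, 41 mm high, fixed to the bench, with a light grey key plate (top 45 mm above the bench) and a dark display strip along its far side. Four round keys stand in a square on the key plate, 58 mm apart; which colour is at which corner varies. Origin: centre of its underside.
- key_white_top (a point): centre of the top face of the white key's cap (28 mm diameter, in a black round housing of 44 mm diameter, 12 mm high); 67 mm above the bench when up, and it goes down with the cap
- key_white (a joint): how far the white key is pressed, m: 0 up, 0.006 fully down; it springs back by itself; 1.5 N starts it, 5 N holds it fully down
- key_blue_top (a point): centre of the top face of the blue key's cap (28 mm diameter, in a black round housing of 44 mm diameter, 12 mm high); 67 mm above the bench when up, and it goes down with the cap
- key_blue (a joint): how far the blue key is pressed, m: 0 up, 0.006 fully down; it springs back by itself; 1.5 N starts it, 5 N holds it fully down
- key_green_top (a point): centre of the top face of the green key's cap (28 mm diameter, in a black round housing of 44 mm diameter, 12 mm high); 67 mm above the bench when up, and it goes down with the cap
- key_green (a joint): how far the green key is pressed, m: 0 up, 0.006 fully down; it springs back by itself; 1.5 N starts it, 5 N holds it fully down
- key_red_top (a point): centre of the top face of the red key's cap (28 mm diameter, in a black round housing of 44 mm diameter, 12 mm high); 67 mm above the bench when up, and it goes down with the cap - this key must not be pressed
- key_red (a joint): how far the red key is pressed, m: 0 up, 0.006 fully down; it springs back by itself; 1.5 N starts it, 5 N holds it fully down
- flask: bystander: round steel flask with a wire handle, 48 mm diameter, 108 mm high, no square foot; near the middle of the front of the bench. Origin: centre of its underside
- flask_b: bystander: a second such flask at the back left. Origin: centre of its underside
- weight: bystander: brass cylinder, 30 mm diameter, 28 mm high, near the middle of the front of the bench. Origin: centre of its underside
- tweezers: bystander: brass tweezers, 140 mm long, flat on the bench at the back left. Origin: middle of the underside
- bottle: bystander: white bottle, 64 mm diameter, 150 mm high, at the back right. Origin: centre of its underside

How it is judged:
On the way, in this order (a step that is already met when the one before it is completed fails the run):
1. the orange spacer lies flat on the nest floor, within the posts (horizontal distance between spacer and nest below 0.005 m and z of spacer in the frame of nest between -0.003 and 0.003 m and angle between spacer's own z axis and vertical below 0.06 rad), for 0.1 s.
2. the capsule, still held by the fingers, has entered the nest: underside less than 8 mm above its seat and centred within 5 mm (z of capsule in the frame of nest below 0.028 m and horizontal distance between capsule and nest below 0.005 m and contact force between the fingers and capsule above 0.5 N).
3. spacer and capsule are seated flat and let go (all of step 1 and horizontal distance between capsule and nest below 0.005 m and z of capsule in the frame of nest between 0.017 and 0.023 m and angle between capsule's own z axis and vertical below 0.06 rad and contact force between the fingers and spacer below 0.05 N and contact force between the fingers and capsule below 0.05 N), for 0.2 s.
4. the white key is pressed at least 4.5 mm down, the other keys up (value of joint key_white above 0.0045 m and value of joint each of key_blue, key_green, key_red below 0.002 m), for 0.05 s.
5. the blue key is pressed at least 4.5 mm down, the other keys up (value of joint key_blue above 0.0045 m and value of joint each of key_white, key_green, key_red below 0.002 m), for 0.05 s.
6. the green key is pressed at least 4.5 mm down, the other keys up (value of joint key_green above 0.0045 m and value of joint each of key_white, key_blue, key_red below 0.002 m), for 0.05 s.
At the end, for the whole second after the job is handed in: The spacer lies on the nest floor and the capsule on the spacer (each centred within 5 mm, height within 3 mm, tilt under 0.06 rad), at rest and let go, and all four keys are up again (within 1.5 mm) (all of step 3 and linear speed of each of capsule, spacer below 0.02 m/s and value of joint each of key_white, key_blue, key_green, key_red below 0.0015 m); the robot touches nothing.
It fails at once if the red key is pressed more than 2 mm (value of joint key_red above 0.002 m).
It fails at once if a key is pressed more than 2 mm while the spacer and capsule are not both seated in the nest and let go (value of joint any of key_white, key_blue, key_green, key_red above 0.002 m and not ((horizontal distance between each of spacer, capsule and nest below 0.005 m and z of spacer in the frame of nest between -0.003 and 0.003 m and angle between each of spacer, capsule's own z axis and vertical below 0.06 rad and z of capsule in the frame of nest between 0.017 and 0.023 m) and contact force between the fingers and spacer below 0.05 N and contact force between the fingers and capsule below 0.05 N)).
It fails at once if two keys are down at once (value of joint each of key_white, key_blue above 0.002 m or value of joint each of key_white, key_green above 0.002 m or value of joint each of key_blue, key_green above 0.002 m).
It fails at once if a bystander (either flask, the brass weight, the tweezers or the bottle) is moved more than 25 mm (distance of any of flask, flask_b, weight, tweezers, bottle from where it was at the start of the episode above 0.025 m).
It also fails if it takes over 69 s, if anything falls off the work surface, if the arm or the gripper's body presses on something with over 40 N, if the wrist force passes 120 N, or if a joint passes its speed limit or range.

## Working session

There is one attempt and no reset: what is moved stays moved. The work goes in short steps, Python scripts to look and compute and a shell command to move; the robot and the scene stay as the last step left them, time stands still between calls to the robot, and variables do not carry over. Pictures are saved under pics/ and viewed, at most 10 in all, crops included, and the job is handed in when it is done.

```bash
mkdir -p pics; cat > h.py <<'E'
import numpy as np, cv2
from bench import status, optics
from scipy.spatial.transform import Rotation as R
def cam(n):
    P=optics.camera_params(n); im,d=optics.camera(n); return im,d,P
def rays(P,uv):
    uv=np.atleast_2d(np.array(uv,float)); K=np.array([[P['fx'],0,P['cx']],[0,P['fy'],P['cy']],[0,0,1]])
    # undistort by fixed point
    d=np.c_[(uv[:,0]-P['cx'])/P['fx'],(uv[:,1]-P['cy'])/P['fy']]; s=d.copy()
    for _ in range(30): s=d/(1+P['k1']*(s**2).sum(1,keepdims=True))
    V=np.array(P['view']); Rt=V[:3,:3].T; o=-Rt@V[:3,3]
    return o,np.c_[s,np.ones(len(s))]@V[:3,:3]   # dirs with unit depth
def onplane(P,uv,z):
    o,d=rays(P,uv); return o+d*((z-o[2])/d[:,2])[:,None]
def bydepth(P,uv,D):
    o,d=rays(P,uv); u=np.atleast_2d(uv).astype(int); return o+d*D[u[:,1],u[:,0]][:,None]
def tool():
    s=status.read_state(); q=s['tool_rot']; return np.array(s['ee_pos']),R.from_quat([q[1],q[2],q[3],q[0]]).as_matrix(),s
def go(p):  # cm in tool axes to get to world p
    t,M,s=tool(); return np.round(M.T@(np.array(p)-t)*100,2)
E
python3 - <<'E'
from h import *
for n in ['scene','side']:
    im,d,P=cam(n); cv2.imwrite(f'pics/{n}0.png',im); np.savez(f'{n}0.npz',im=im,d=d)
    print(n,{k:P[k] for k in P})
t,M,s=tool(); print(t,M,s['time_s'])
E
```

```text
scene {'fx': 412.8748229878157, 'fy': 412.8748229878157, 'cx': 276.99966108776675, 'cy': 215.14195463824467, 'k1': -0.03570624848576862, 'view': array([[ 0.02477816,  0.99956193, -0.01618595, -0.04047917],
       [ 0.71294403, -0.02901836, -0.70062025, -0.34583763],
       [-0.70078302,  0.00582041, -0.71335074,  1.30650232],
       [ 0.        ,  0.        ,  0.        ,  1.        ]])}
side {'fx': 392.2544163456782, 'fy': 392.2544163456782, 'cx': 280.43042212499245, 'cy': 212.4504126391581, 'k1': -0.09029272400884533, 'view': array([[-0.80294588, -0.59604244,  0.00336614,  0.43465552],
       [-0.30491944,  0.40590013, -0.86155048,  0.20578797],
       [ 0.51215433, -0.69280481, -0.50766076,  0.70554629],
       [ 0.        ,  0.        ,  0.        ,  1.        ]])}
[ 0.32412213 -0.64805453  0.23186183] [[ 8.94310501e-01  4.47446225e-01 -7.76751692e-04]
 [ 4.47446862e-01 -8.94309787e-01  1.14433267e-03]
 [-1.82629305e-04 -1.37094383e-03 -9.99999044e-01]] 0.1
```

View pics/scene0.png

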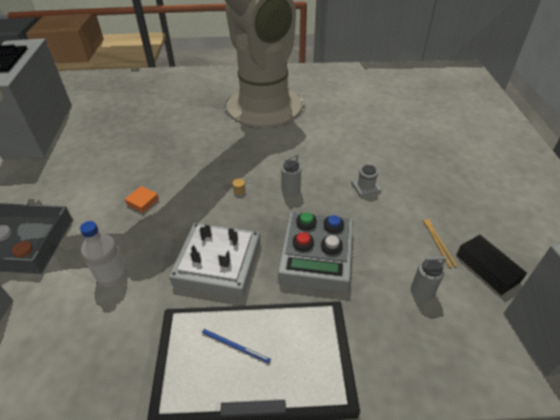

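View pics/side0.png

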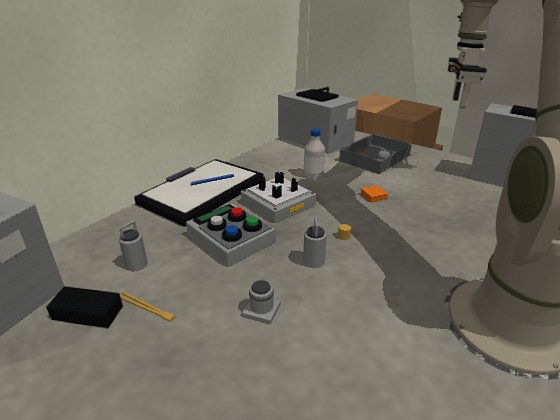

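The scene view shows the spacer at (142,199), the capsule at (367,180), the counter's posts around (215,245), and the keys green (307,220), blue (334,223), red (303,240), white (332,243). The flask is at (291,178) and the weight at (239,187). In the side view the spacer is at (374,194) and the capsule at (262,293).

```bash
cat >> h.py <<'E'
def blobs(m,amin=15):
    n,l,st,c=cv2.connectedComponentsWithStats(m.astype(np.uint8)); return [(c[i],st[i,4],l==i) for i in range(1,n) if st[i,4]>=amin]
def tri(a,b):
    (o1,d1),(o2,d2)=a,b; A=np.c_[d1,-d2]; t=np.linalg.lstsq(A,o2-o1,rcond=None)[0]; p,q=o1+d1*t[0],o2+d2*t[1]; return (p+q)/2,np.linalg.norm(p-q)
E
python3 - <<'E'
from h import *
P={n:optics.camera_params(n) for n in ['scene','side']}; D={n:np.load(n+'0.npz') for n in P}
Z={'orange':.02,'green':.067,'blue':.067,'red':.067,'white':.067}
roi={'scene':dict(orange=(120,180,165,220),green=(294,208,320,232),blue=(322,210,350,233),red=(290,228,316,253),white=(318,230,346,255)),
 'side':dict(orange=(355,180,395,205),green=(240,212,265,233),blue=(220,222,245,245),red=(225,203,248,224),white=(207,212,228,232))}
C={}
for n in P:
  for k,(a,b,c,d) in roi[n].items():
    im=D[n]['im']; hsv=cv2.cvtColor(im,cv2.COLOR_BGR2HSV).astype(int); H,S,V=[hsv[...,i] for i in range(3)]
    m={'orange':(H<20)&(S>130),'green':(H>45)&(H<85)&(S>90),'blue':(H>100)&(H<130)&(S>110),'red':((H<8)|(H>172))&(S>130),'white':(S<50)&(V>140)}[k]
    mm=np.zeros_like(m); mm[b:d,a:c]=m[b:d,a:c]
    bl=max(blobs(mm,5),key=lambda x:x[1]); C[n,k]=bl[0]
    w=bydepth(P[n],np.argwhere(bl[2])[:,::-1],D[n]['d'])
    print(n,k,bl[0].round(1),bl[1],onplane(P[n],bl[0],Z[k]).round(3),'depth',np.median(w,0).round(3))
for k in Z:
  o1,d1=rays(P['scene'],C['scene',k]);o2,d2=rays(P['side'],C['side',k]); p,e=tri((o1,d1[0]),(o2,d2[0])); print(k,p.round(4),round(e,4))
for n,pt in [('scene',(368,170)),('side',(262,286)),('scene',(239,183)),('scene',(291,165)),('scene',(318,250)),('scene',(215,255))]:
  print(n,pt,bydepth(P[n],pt,D[n]['d']).round(3))
E
```

```text
scene orange [141.4 198.8] 523 [[ 0.438 -0.294  0.02 ]] depth [ 0.437 -0.295  0.02 ]
scene green [306.2 217.8] 125 [[0.562 0.089 0.067]] depth [0.562 0.089 0.067]
scene blue [333.7 220.9] 123 [[0.574 0.145 0.067]] depth [0.574 0.145 0.067]
scene red [303.  238.2] 150 [[0.619 0.078 0.067]] depth [0.618 0.078 0.067]
scene white [331.9 240.1] 99 [[0.626 0.135 0.067]] depth [0.626 0.135 0.067]
side orange [373.7 193.4] 330 [[ 0.421 -0.281  0.02 ]] depth [ 0.422 -0.287  0.019]
side green [251.8 220.8] 102 [[0.551 0.096 0.067]] depth [0.553 0.093 0.066]
side blue [231.3 230.2] 118 [[0.562 0.153 0.067]] depth [0.564 0.151 0.066]
side red [236.3 211.3] 96 [[0.608 0.085 0.067]] depth [0.61  0.083 0.066]
side white [216.2 218.4] 53 [[0.623 0.137 0.067]] depth [0.624 0.136 0.067]
orange [ 0.4278 -0.2988  0.0106] 0.0002
green [0.5571 0.0894 0.0616] 0.0004
blue [0.568  0.1463 0.0612] 0.0002
red [0.6142 0.0787 0.0617] 0.0001
white [0.6249 0.1354 0.0656] 0.0004
scene (368, 170) [[0.407 0.247 0.063]]
side (262, 286) [[0.397 0.25  0.062]]
scene (239, 183) [[ 0.403 -0.061  0.03 ]]
scene (291, 165) [[0.405 0.065 0.083]]
scene (318, 250) [[0.633 0.108 0.046]]
scene (215, 255) [[ 0.639 -0.099  0.047]]
```

```bash
python3 -m jog '[{"dp":[2.1,-2.25,-0.1],"delta_rot":[0,0,0],"hand":9.3},{"dp":[2.1,-2.25,-0.1],"delta_rot":[0,0,0],"hand":9.3},{"dp":[2.1,-2.25,-0.1],"delta_rot":[0,0,0],"hand":9.3},{"dp":[2.1,-2.25,-0.1],"delta_rot":[0,0,0],"hand":9.3},{"dp":[2.1,-2.25,-0.1],"delta_rot":[0,0,0],"hand":9.3},{"dp":[2.1,-2.25,-0.1],"delta_rot":[0,0,0],"hand":9.3},{"dp":[2.1,-2.25,-0.1],"delta_rot":[0,0,0],"hand":9.3},{"dp":[2.1,-2.25,-0.1],"delta_rot":[0,0,0],"hand":9.3},{"dp":[2.1,-2.25,-0.1],"delta_rot":[0,0,0],"hand":9.3},{"dp":[2.1,-2.25,-0.1],"delta_rot":[0,0,0],"hand":9.3},{"dp":[2.1,-2.25,-0.1],"delta_rot":[0,0,0],"hand":9.3},{"dp":[2.1,-2.25,-0.1],"delta_rot":[0,0,0],"hand":9.3}]'
python3 -m jog '[{"dp":[0,0,0],"delta_rot":[0,0,0],"hand":9.3},{"dp":[0,0,0],"delta_rot":[0,0,0],"hand":9.3}]'
python3 - <<'E'
from h import *
t,M,s=tool(); im,d,P=cam('wrist'); cv2.imwrite('pics/w1.png',im); np.savez('w1.npz',im=im,d=d)
print(t,M.round(3),s['joints'],P)
E
```

```text
time_s: 1.1
ee_pos: [0.4289, -0.2927, 0.2445]
tool_rot: [-0.0, 0.973, 0.23, -0.0]
contact_force: [-0.6, 0.3, 0.0]
grip_width: 0.0927
grasp_force: 0.0
time_s: 1.27
ee_pos: [0.4295, -0.2926, 0.2447]
tool_rot: [-0.0, 0.973, 0.232, 0.0]
contact_force: [-0.5, -0.1, 0.7]
grip_width: 0.093
grasp_force: 0.0
[ 0.42947494 -0.29262391  0.24466583] [[ 0.893  0.451 -0.   ]
 [ 0.451 -0.893  0.   ]
 [ 0.    -0.    -1.   ]] [ 0.52204983  0.3398961  -0.04350445  2.05060147  0.02087512  0.75167026
 -0.63766692] {'fx': 302.23368915995417, 'fy': 302.23368915995417, 'cx': 278.77252402942713, 'cy': 214.98071888756286, 'k1': -0.023888032609901157, 'view': array([[ 4.51656976e-01, -8.92191637e-01,  2.41599222e-04,
        -4.54484403e-01],
       [-8.60450293e-01, -4.35516835e-01,  2.64481342e-01,
         2.07953139e-01],
       [-2.35862821e-01, -1.19662727e-01, -9.64390772e-01,
         4.68522918e-01],
       [ 0.00000000e+00,  0.00000000e+00,  0.00000000e+00,
         1.00000000e+00]])}
```

View pics/w1.png

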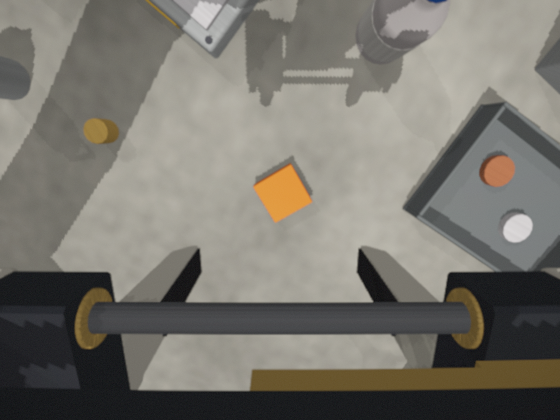

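The spacer's top is at about (283,193) in the wrist view, with its sides turned a little from the jaws.

```bash
cat >> h.py <<'E'
def rectplane(P,m,z):  # min-area rect of mask cast on plane z -> centre, size, angle(mod 90) rad
    c=max(cv2.findContours(m.astype(np.uint8),cv2.RETR_EXTERNAL,cv2.CHAIN_APPROX_NONE)[0],key=cv2.contourArea)
    w=onplane(P,c[:,0],z)[:,:2]; (x,y),sz,a=cv2.minAreaRect((w*1000).astype(np.float32)); return np.array([x,y])/1000,np.round(sz,1),np.radians(a)
def turn(a): # tool z rotation (rad) to align tool y with direction a mod 90
    t,M,s=tool(); b=np.arctan2(M[1,1],M[0,1]); d=(a-b+np.pi/4)%(np.pi/2)-np.pi/4; return -d # tool z is down
E
python3 - <<'E'
from h import *
P=optics.camera_params('wrist'); D=np.load('w1.npz'); im=D['im']; hsv=cv2.cvtColor(im,cv2.COLOR_BGR2HSV)
m=cv2.inRange(hsv,(5,150,200),(20,255,255)); m[:,350:]=0; m[:150]=0; m[240:]=0
b=max(blobs(m),key=lambda x:x[1])
w=bydepth(P,np.argwhere(b[2])[:,::-1],D['d']); print(b[0],b[1],np.median(w,0),w[:,2].std())
c,s,a=rectplane(P,b[2],.02); print(c,s,a,'turn',turn(a),'go',go([*c,.25]))
# height by scene/side triangulation of top corners
S=optics.camera_params('scene'); Ds=np.load('scene0.npz')['im']; h2=cv2.cvtColor(Ds,cv2.COLOR_BGR2HSV); print(h2[192:206:3,141])
m2=cv2.inRange(h2,(0,130,0),(20,255,255)); m2[:,170:]=0;m2[:180]=0;m2[225:]=0;m2[:,:115]=0
v=h2[...,2]; m2&=((v>215)*255).astype(np.uint8); b2=max(blobs(m2,5),key=lambda x:x[1]); o,d=rays(S,b2[0]); o1,d1=rays(P,b[0]); print(b2[:2],tri((o,d[0]),(o1,d1[0])))
E
```

```text
[282.43078627 193.15060908] 1806 [ 0.42962555 -0.29820809  0.02006928] 0.025083942913083065
[ 0.42909769 -0.29869571] [54.3 54.3] 0.9966819126916477 turn -0.5315764111309935 go [-0.2   0.42 -0.54]
[[ 12 187 198]
 [ 12 187 198]
 [ 12 184 200]
 [ 12 185 198]
 [ 12 182 202]]Traceback (most recent call last):
  File "<stdin>", line 10, in <module>
ValueError: max() iterable argument is empty
```

```bash
python3 -m jog '[{"dp":[0,0.1,1.2],"delta_rot":[0,0,-0.106],"hand":9.3},{"dp":[-0.1,0.1,1.2],"delta_rot":[0,0,-0.106],"hand":9.3},{"dp":[0,0.1,1.2],"delta_rot":[0,0,-0.106],"hand":9.3},{"dp":[0,0.1,1.2],"delta_rot":[0,0,-0.106],"hand":9.3},{"dp":[0,0,1.2],"delta_rot":[0,0,-0.106],"hand":9.3},{"dp":[0,0,0],"delta_rot":[0,0,0],"hand":9.3},{"dp":[0,0,0],"delta_rot":[0,0,0],"hand":9.3}]'
cat > sp.py <<'E'
from h import *
t,M,s=tool(); im,d,P=cam('wrist'); cv2.imwrite('pics/w2.png',im)
m=cv2.inRange(cv2.cvtColor(im,cv2.COLOR_BGR2HSV),(5,150,200),(20,255,255)); m[:,380:]=0; m[:,:180]=0
b=max(blobs(m),key=lambda x:x[1]); c,sz,a=rectplane(P,b[2],.02); print(b[:2],c,sz,a,'turn',turn(a),'go',go([*c,.02]))
np.save('sp.npy',b[0])
o,dd=rays(P,b[0])
W=np.load('w1.npz') # first look: camera pose known
V1=dict(P); V1['view']=np.array([[4.51656976e-01,-8.92191637e-01,2.41599222e-04,-4.54484403e-01],[-8.60450293e-01,-4.35516835e-01,2.64481342e-01,2.07953139e-01],[-2.35862821e-01,-1.19662727e-01,-9.64390772e-01,4.68522918e-01],[0,0,0,1]])
o1,d1=rays(V1,[282.43,193.15]); print('tri',tri((o,dd[0]),(o1,d1[0])))
E
python3 sp.py
```

```text
time_s: 1.9
ee_pos: [0.4295, -0.2992, 0.1841]
tool_rot: [-0.001, 0.88, 0.474, -0.0]
contact_force: [0.1, -0.4, 0.2]
grip_width: 0.0926
grasp_force: 0.0
(array([278.31689029, 200.34135754]), np.int32(2534)) [ 0.42979846 -0.2964744 ] [53.8 54.4] 0.9898216763026308 turn -0.0015853293159731052 go [ 0.22 -0.15 16.47]
tri (array([ 0.42899993, -0.29753211,  0.01161101]), np.float64(0.00045713145448579925))
```

```bash
python3 -m jog '[{"dp":[0.2,-0.1,2.5],"delta_rot":[0,0,0],"hand":9.3},{"dp":[0,0,3],"delta_rot":[0,0,0],"hand":9.3},{"dp":[0,0,3],"delta_rot":[0,0,0],"hand":9.3},{"dp":[0,0,3],"delta_rot":[0,0,0],"hand":9.3},{"dp":[0,0,2.5],"delta_rot":[0,0,0],"hand":9.3},{"dp":[0,0,1.5],"delta_rot":[0,0,0],"hand":9.3},{"dp":[0,0,1],"delta_rot":[0,0,0],"hand":9.3},{"dp":[0,0,0],"delta_rot":[0,0,0],"hand":9.3},{"dp":[0,0,0],"delta_rot":[0,0,0],"hand":5},{"dp":[0,0,0],"delta_rot":[0,0,0],"hand":5},{"dp":[0,0,0],"delta_rot":[0,0,0],"hand":5},{"dp":[0,0,0],"delta_rot":[0,0,0],"hand":5}]'
python3 -m jog '[{"dp":[0,0,0],"delta_rot":[0,0,0],"hand":5},{"dp":[0,0,0],"delta_rot":[0,0,0],"hand":5}]'
```

```text
time_s: 2.95
ee_pos: [0.4311, -0.2962, 0.0207]
tool_rot: [0.001, 0.879, 0.476, 0.0]
contact_force: [0.2, 0.3, -0.1]
grip_width: 0.0708
grasp_force: 0.0
time_s: 3.12
ee_pos: [0.4308, -0.296, 0.0202]
tool_rot: [0.0, 0.879, 0.477, 0.0]
contact_force: [-0.3, 0.0, 0.1]
grip_width: 0.0576
grasp_force: 0.0
```

```bash
python3 -m jog '[{"dp":[0,0,0],"delta_rot":[0,0,0],"hand":4.5},{"dp":[0,0,0],"delta_rot":[0,0,0],"hand":4.5},{"dp":[0,0,0],"delta_rot":[0,0,0],"hand":4.5},{"dp":[0,0,-1],"delta_rot":[0,0,0],"hand":4.5},{"dp":[0,0,-3],"delta_rot":[0,0,0],"hand":4.5},{"dp":[0,0,-3],"delta_rot":[0,0,0],"hand":4.5},{"dp":[0,0,-3],"delta_rot":[0,0,0],"hand":4.5},{"dp":[0,0,-3],"delta_rot":[0,0,0],"hand":4.5},{"dp":[0,0,-3],"delta_rot":[0,0,0],"hand":4.5},{"dp":[0,0,-3],"delta_rot":[0,0,0],"hand":4.5},{"dp":[0,0,-2],"delta_rot":[0,0,0],"hand":4.5}]'
python3 - <<'E'
from h import *
print(go([.56,-.10,.24]))
E
```

```text
time_s: 4.03
ee_pos: [0.4307, -0.2958, 0.233]
tool_rot: [0.001, 0.879, 0.477, 0.001]
contact_force: [0.3, -0.8, -1.3]
grip_width: 0.0559
grasp_force: 30.0
[23.47  0.16 -0.7 ]
```

```bash
python3 -m jog '[{"dp":[1.5,0.36,-0.1],"delta_rot":[0,0,0],"hand":4.5},{"dp":[2.7,0.56,-0.1],"delta_rot":[0,0,0],"hand":4.5},{"dp":[2.7,0.56,-0.1],"delta_rot":[0,0,0],"hand":4.5},{"dp":[2.7,0.56,-0.1],"delta_rot":[0,0,0],"hand":4.5},{"dp":[2.7,0.56,-0.1],"delta_rot":[0,0,0],"hand":4.5},{"dp":[2.7,0.56,-0.1],"delta_rot":[0,0,0],"hand":4.5},{"dp":[2.7,0.56,-0.1],"delta_rot":[0,0,0],"hand":4.5},{"dp":[2.7,0.56,-0.1],"delta_rot":[0,0,0],"hand":4.5},{"dp":[2.7,0.56,0],"delta_rot":[0,0,0],"hand":4.5},{"dp":[2.7,0.56,0],"delta_rot":[0,0,0],"hand":4.5},{"dp":[1.2,0.2,0],"delta_rot":[0,0,0],"hand":4.5},{"dp":[0,0,0],"delta_rot":[0,0,0],"hand":4.5}]'
python3 -m jog '[{"dp":[0,0,0],"delta_rot":[0,0,0],"hand":4.5}]'
python3 - <<'E'
from h import *
t,M,s=tool(); im,d,P=cam('wrist'); cv2.imwrite('pics/w3.png',im); np.savez('w3.npz',im=im,d=d,view=P['view'])
print(t,M.round(3),s['joints'][-1])
E
```

```text
time_s: 5.03
ee_pos: [0.6261, -0.0968, 0.2378]
tool_rot: [-0.001, 0.878, 0.479, 0.001]
contact_force: [-0.5, -0.3, -0.7]
grip_width: 0.0559
grasp_force: 30.0
time_s: 5.12
ee_pos: [0.6241, -0.1001, 0.2375]
tool_rot: [-0.0, 0.879, 0.477, -0.001]
contact_force: [-0.3, -0.2, -0.8]
grip_width: 0.0558
grasp_force: 30.0
[ 0.62413781 -0.10011238  0.23753111] [[ 0.545  0.839 -0.001]
 [ 0.839 -0.545 -0.   ]
 [-0.001 -0.001 -1.   ]] -0.635012635480826
```

View pics/w3.png

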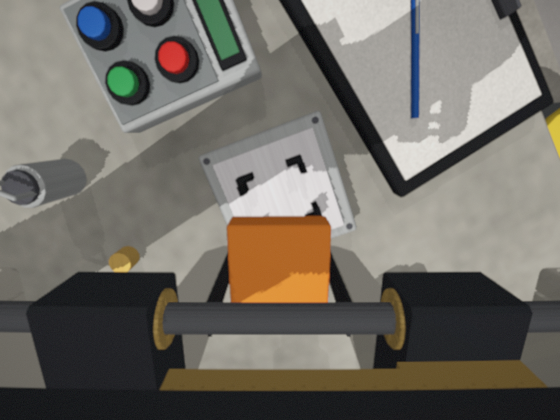

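The wrist view shows the counter plate with corners near (207,160), (317,120), (350,226), and posts at (245,183), (295,163), (315,208). The held block covers the rest. I'll work out the heading and back off to uncover the nest.

```bash
python3 - <<'E'
from h import *
D=np.load('w3.npz'); P=optics.camera_params('wrist'); P['view']=D['view']
w=onplane(P,[(207,160),(317,120),(350,226)],.037); print(w.round(4), bydepth(P,[(265,160),(310,150)],D['d']).round(4))
e=w[1]-w[0]; f=w[2]-w[1]; print(np.linalg.norm(e),np.linalg.norm(f)); print(np.arctan2(e[1],e[0]),np.arctan2(f[1],f[0]))
print('turn',turn(np.arctan2(f[1],f[0])))
c=(w[0]+w[2])/2; print('centre',c,'go',go([*c[:2],.25]))
E
```

```text
[[ 0.5773 -0.019   0.037 ]
 [ 0.7067 -0.0502  0.037 ]
 [ 0.6766 -0.1785  0.037 ]] [[ 0.6341 -0.0551  0.0444]
 [ 0.6825 -0.0732  0.0455]]
0.13315818420077274 0.13177053446163745
-0.2368188272018624 -1.8011140290113927
turn -0.34734643150368916
centre [ 0.62694973 -0.09872056  0.037     ] go [ 0.38  0.14 -1.24]
```

```bash
python3 -m jog '[{"dp":[0,0,0],"delta_rot":[0,0,-0.116],"hand":4.5},{"dp":[0,0,0],"delta_rot":[0,0,-0.116],"hand":4.5},{"dp":[0,0,0],"delta_rot":[0,0,-0.116],"hand":4.5},{"dp":[-2,0.1,-0.5],"delta_rot":[0,0,0],"hand":4.5},{"dp":[-3,0.1,-1],"delta_rot":[0,0,0],"hand":4.5},{"dp":[-2,0.1,-0.5],"delta_rot":[0,0,0],"hand":4.5},{"dp":[0,0,0],"delta_rot":[0,0,0],"hand":4.5},{"dp":[0,0,0],"delta_rot":[0,0,0],"hand":4.5},{"dp":[0,0,0],"delta_rot":[0,0,0],"hand":4.5}]'
python3 - <<'E'
from h import *
t,M,s=tool(); im,d,P=cam('wrist'); cv2.imwrite('pics/w4.png',im); np.savez('w4.npz',im=im,d=d,view=P['view'])
print(t,M.round(3),s['joints'][-1])
E
```

```text
time_s: 5.92
ee_pos: [0.6109, -0.1694, 0.2576]
tool_rot: [-0.0, 0.784, 0.621, -0.0]
contact_force: [-0.7, 0.7, -0.8]
grip_width: 0.0557
grasp_force: 30.0
[ 0.61094199 -0.16942976  0.257646  ] [[ 0.228  0.974 -0.   ]
 [ 0.974 -0.228  0.   ]
 [-0.    -0.    -1.   ]] -0.2229229303222981
```

View pics/w4.png

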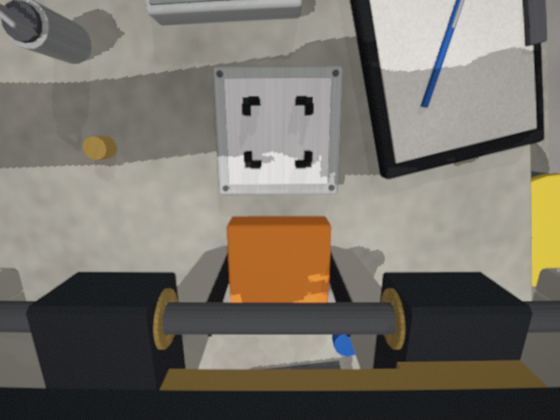

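The whole nest is visible: posts at (251,106), (304,105), (303,159), (252,159), screws at (220,73), (335,73), (331,188), (226,188).

```bash
cat > nest.py <<'E'
from h import *
import sys
def nest(f):
    D=np.load(f); P=optics.camera_params('wrist'); P['view']=D['view']; im,d=D['im'],D['d']
    yy,xx=np.mgrid[0:210,180:380]; uv=np.c_[xx.ravel(),yy.ravel()]; w=bydepth(P,uv,d)
    s=(w[:,2]>.072)&(w[:,2]<.08)&(np.hypot(w[:,0]-.627,w[:,1]+.099)<.07)
    (x,y),sz,a=cv2.minAreaRect((w[s,:2]*1000).astype(np.float32)); print('posts top depth',s.sum(),np.round((x,y),1),np.round(sz,1),np.radians(a), w[s,2].mean())
    g=cv2.cvtColor(im,cv2.COLOR_BGR2GRAY); m=(g<50); m[:80]=0;m[185:]=0;m[:,:232]=0;m[:,325:]=0
    b=sorted(blobs(m,40),key=lambda b:-b[1])[:4]; print([(x[0].round(1),x[1]) for x in b])
    al=np.any([x[2] for x in b],0); ct=np.argwhere(al)[:,::-1]
    (x,y),sz,a=cv2.minAreaRect((onplane(P,ct,.06)[:,:2]*1000).astype(np.float32)); print('posts rect @z.06',x,y,sz,np.radians(a))
    pl=(w[:,2]>.043)&(w[:,2]<.047)&(np.hypot(w[:,0]-.627,w[:,1]+.099)<.09)
    (x,y),sz,a=cv2.minAreaRect((w[pl,:2]*1000).astype(np.float32)); print('plate',x,y,sz,np.radians(a))
    # side faces of posts nearest to the camera: bottom edge with floor
    sc=onplane(P,[(220,73),(335,73),(331,188),(226,188)],.037); print('screws',sc.mean(0)); e=sc[1]-sc[0];f2=sc[2]-sc[3]; print(np.arctan2(e[1],e[0]),np.arctan2(f2[1],f2[0]),np.linalg.norm(e),np.linalg.norm(f2))
if __name__=='__main__': nest(sys.argv[1])
E
python3 nest.py w4.npz
```

```text
posts top depth 526 [625.4 -98.2] [76.3 75.9] 1.3478620466799276 0.07570971670100367
[(array([305.4, 103.8]), np.int32(191)), (array([249.2, 103.9]), np.int32(184)), (array([304.8, 160.2]), np.int32(144)), (array([250.9, 160.5]), np.int32(137))]
posts rect @z.06 626.1300048828125 -97.27901458740234 (74.7203598022461, 76.2762222290039) 1.3417241261575674
plate 625.52099609375 -97.92308044433594 (120.2719955444336, 120.52753448486328) 1.3430182892892915
screws [ 0.62632162 -0.09806027  0.037     ]
-0.22932048525433954 -0.22901033757299563 0.1310588323242414 0.13125643101051915
```

```bash
python3 - <<'E'
from h import *
D=np.load('w4.npz'); P=optics.camera_params('wrist'); P['view']=D['view']; im,d=D['im'],D['d']
t,M,s=tool()
for v in range(212,300,6):
    w=(bydepth(P,[(279,v)],d)[0]-t)@M; print(v,(w*1000).round(1),im[v,279])
m=cv2.inRange(cv2.cvtColor(im,cv2.COLOR_BGR2HSV),(3,150,90),(20,255,255)); m[:210]=0;m[300:]=0
w=(bydepth(P,np.argwhere(m>0)[:,::-1],d)-t)@M; print((np.percentile(w,[1,5,50,95,99],axis=0)*1000).round(1))
V=np.array(P['view']); print('cam in tool',((-V[:3,:3].T@V[:3,3])-t)@M)
print(go([.6256,-.098,.12]))
E
```

```text
212 [-35.1  -0.  257.2] [140 149 152]
218 [26.1 -0.2 12.5] [ 29  77 139]
224 [26.  -0.2  1.2] [ 28  81 147]
230 [23.  -0.2  0.1] [ 39 104 180]
236 [20.  -0.2 -0.9] [ 40 105 180]
242 [16.1 -0.2  0.4] [ 42 105 180]
248 [12.6 -0.2  0.6] [ 40 104 179]
254 [ 9.7 -0.2 -1. ] [ 39 105 179]
260 [ 5.8 -0.2  0.1] [ 37 104 179]
266 [ 1.7 -0.2  1.2] [ 37 103 178]
272 [-1.5 -0.2  0.3] [ 39 104 178]
278 [-5.1 -0.2  0.2] [ 39 104 178]
284 [-8.6 -0.2 -0.2] [ 41 105 178]
290 [-11.9  -0.2  -1. ] [ 40 105 179]
296 [-16.5  -0.2   0.4] [ 40 104 178]
[[-17.8 -27.3  -1.6]
 [-15.6 -25.1  -1.1]
 [  7.3  -0.2  -0.1]
 [ 26.2  24.4   6. ]
 [ 26.4  26.7  13.3]]
cam in tool [ 0.07315113 -0.00029912 -0.15235816]
[ 7.2  -0.2  13.76]
```

```bash
python3 -m jog '[{"dp":[1.5,-0.1,1.5],"delta_rot":[0,0,0],"hand":4.5},{"dp":[2,0,2.5],"delta_rot":[0,0,0],"hand":4.5},{"dp":[2,-0.1,2.5],"delta_rot":[0,0,0],"hand":4.5},{"dp":[1.5,0,2.5],"delta_rot":[0,0,0],"hand":4.5},{"dp":[0.4,0,2.5],"delta_rot":[0,0,0],"hand":4.5},{"dp":[0,0,2],"delta_rot":[0,0,0],"hand":4.5},{"dp":[0,0,0],"delta_rot":[0,0,0],"hand":4.5},{"dp":[0,0,0],"delta_rot":[0,0,0],"hand":4.5},{"dp":[0,0,0],"delta_rot":[0,0,0],"hand":4.5}]'
python3 - <<'E'
from h import *
t,M,s=tool(); print(go([.6256,-.098,.065]), turn(1.342)); im,d,P=cam('wrist')
w=bydepth(P,np.argwhere(np.ones((200,560)))[:,::-1],d); k=(w[:,2]>.072)&(w[:,2]<.08)&(np.hypot(w[:,0]-.6256,w[:,1]+.098)<.06)
(x,y),sz,a=cv2.minAreaRect((w[k,:2]*1000).astype(np.float32)); print(x,y,sz,np.radians(a)); print(go([x/1000,y/1000,.065]))
E
```

```text
time_s: 6.72
ee_pos: [0.6272, -0.096, 0.1236]
tool_rot: [0.0, 0.783, 0.622, 0.0]
contact_force: [0.3, 1.0, -0.3]
grip_width: 0.0554
grasp_force: 30.0
[-0.23 -0.12  5.86] 0.0002878401769859096
633.5203857421875 -63.57974624633789 (5.706491947174072, 60.99477767944336) 1.3439352156526057
[ 3.33 -0.16  5.9 ]
```

```bash
python3 -m jog '[{"dp":[-0.05,-0.1,1],"delta_rot":[0,0,0],"hand":4.5},{"dp":[0,0,1],"delta_rot":[0,0,0],"hand":4.5},{"dp":[0,0,1],"delta_rot":[0,0,0],"hand":4.5},{"dp":[0,0,0.7],"delta_rot":[0,0,0],"hand":4.5},{"dp":[0,0,0.7],"delta_rot":[0,0,0],"hand":4.5},{"dp":[0,0,0.7],"delta_rot":[0,0,0],"hand":4.5},{"dp":[0,0,0.4],"delta_rot":[0,0,0],"hand":4.5},{"dp":[0,0,0],"delta_rot":[0,0,0],"hand":4.5},{"dp":[0,0,0],"delta_rot":[0,0,0],"hand":4.5}]'
python3 -m jog '[{"dp":[0,0,0.1],"delta_rot":[0,0,0],"hand":4.5},{"dp":[0,0,0.1],"delta_rot":[0,0,0],"hand":4.5},{"dp":[0,0,0],"delta_rot":[0,0,0],"hand":4.5}]'
```

```text
time_s: 7.52
ee_pos: [0.6256, -0.0965, 0.0673]
tool_rot: [-0.0, 0.783, 0.622, -0.0]
contact_force: [-0.7, 0.2, -1.3]
grip_width: 0.0553
grasp_force: 30.0
time_s: 7.77
ee_pos: [0.6257, -0.0966, 0.0658]
tool_rot: [0.0, 0.783, 0.622, 0.0]
contact_force: [-0.9, -1.2, -0.2]
grip_width: 0.0557
grasp_force: 30.0
```

```bash
python3 -m jog '[{"dp":[0,0,0.1],"delta_rot":[0,0,0],"hand":4.5},{"dp":[0,0,0],"delta_rot":[0,0,0],"hand":4.5},{"dp":[0,0,0],"delta_rot":[0,0,0],"hand":4.5}]'
python3 -m jog '[{"dp":[0,0,0],"delta_rot":[0,0,0],"hand":7.5},{"dp":[0,0,0],"delta_rot":[0,0,0],"hand":7.5},{"dp":[0,0,0],"delta_rot":[0,0,0],"hand":7.5},{"dp":[0,0,0],"delta_rot":[0,0,0],"hand":7.5},{"dp":[0,0,0],"delta_rot":[0,0,0],"hand":7.5},{"dp":[0,0,-1],"delta_rot":[0,0,0],"hand":7.5},{"dp":[0,0,-3],"delta_rot":[0,0,0],"hand":7.5},{"dp":[0,0,-4],"delta_rot":[0,0,0],"hand":7.5},{"dp":[-1,0,-4],"delta_rot":[0,0,0],"hand":7.5},{"dp":[-2,0,-4],"delta_rot":[0,0,0],"hand":9.3},{"dp":[0,0,0],"delta_rot":[0,0,0],"hand":9.3},{"dp":[0,0,0],"delta_rot":[0,0,0],"hand":9.3}]'
cat > lk.py <<'E'
from h import *
im,d,P=cam('wrist'); np.savez('w5.npz',im=im,d=d,view=P['view']); cv2.imwrite('pics/w5.png',im)
w=bydepth(P,np.argwhere(np.ones((420,560)))[:,::-1],d); m=cv2.inRange(cv2.cvtColor(im,cv2.COLOR_BGR2HSV),(3,150,90),(20,255,255)).ravel()>0
k=m&(np.hypot(w[:,0]-.6256,w[:,1]+.098)<.05)
(x,y),sz,a=cv2.minAreaRect((w[k&(w[:,2]>.055),:2]*1000).astype(np.float32)); print('spacer',x,y,sz,a,np.radians(a),np.percentile(w[k,2],[2,50,98]))
A=np.c_[w[k,:2],np.ones(k.sum())]; print('plane slope',np.linalg.lstsq(A,w[k,2],rcond=None)[0][:2])
k=(w[:,2]>.072)&(w[:,2]<.08)&(np.hypot(w[:,0]-.6256,w[:,1]+.098)<.07)
(x,y),sz,a=cv2.minAreaRect((w[k,:2]*1000).astype(np.float32)); print('posts',x,y,sz,np.radians(a))
E
python3 lk.py
```

```text
time_s: 8.02
ee_pos: [0.6258, -0.0967, 0.0651]
tool_rot: [0.0, 0.783, 0.622, 0.0]
contact_force: [-1.7, 0.8, 4.2]
grip_width: 0.0557
grasp_force: 30.0
time_s: 9.02
ee_pos: [0.6199, -0.126, 0.225]
tool_rot: [0.002, 0.784, 0.621, 0.001]
contact_force: [-0.0, 0.6, -0.1]
grip_width: 0.0902
grasp_force: 0.0
spacer 624.1964111328125 -100.07759094238281 (78.30496215820312, 79.23119354248047) 34.40229797363281 0.600433369892066 [0.0595037  0.06530224 0.32588128]
plane slope [ 1.22050671 -0.41135016]
posts 625.477783203125 -98.06396484375 (74.82965850830078, 75.13351440429688) 1.347696531218179
```

View pics/w5.png

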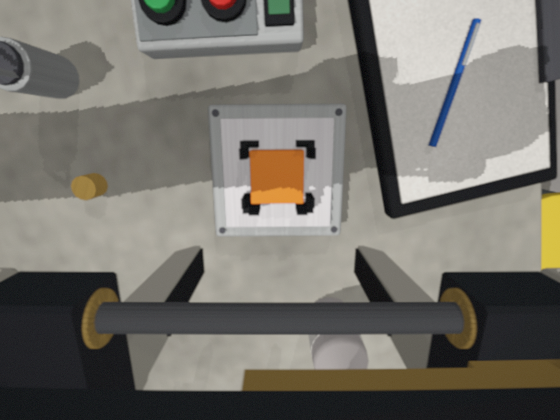

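The spacer sits inside the posts, at (277,177) in the picture, its top at z≈0.065 as expected. Next is the capsule.

```bash
python3 -m jog '[{"dp":[1.5,-1.3,-0.5],"delta_rot":[0,0,0],"hand":9.3},{"dp":[2.6,-2.5,-0.5],"delta_rot":[0,0,0],"hand":9.3},{"dp":[2.8,-2.6,0],"delta_rot":[0,0,0],"hand":9.3},{"dp":[2.8,-2.6,0],"delta_rot":[0,0,0],"hand":9.3},{"dp":[2.8,-2.6,0],"delta_rot":[0,0,0],"hand":9.3},{"dp":[2.8,-2.6,0],"delta_rot":[0,0,0],"hand":9.3},{"dp":[2.8,-2.6,0],"delta_rot":[0,0,0],"hand":9.3},{"dp":[2.8,-2.6,0],"delta_rot":[0,0,0],"hand":9.3},{"dp":[2.8,-2.6,0],"delta_rot":[0,0,0],"hand":9.3},{"dp":[2.8,-2.6,0],"delta_rot":[0,0,0],"hand":9.3},{"dp":[2.8,-2.6,0],"delta_rot":[0,0,0],"hand":9.3},{"dp":[2.4,-2.6,0],"delta_rot":[0,0,0],"hand":9.3}]'
python3 -m jog '[{"dp":[0,0,0],"delta_rot":[0,0,0],"hand":9.3},{"dp":[0,0,0],"delta_rot":[0,0,0],"hand":9.3}]'
python3 - <<'E'
from h import *
t,M,s=tool(); im,d,P=cam('wrist'); cv2.imwrite('pics/w6.png',im); np.savez('w6.npz',im=im,d=d,view=P['view'])
print(t,M.round(3),s['joints'][-1])
w=bydepth(P,np.argwhere(np.ones((420,560)))[:,::-1],d); near=np.hypot(w[:,0]-.402,w[:,1]-.25)<.07
k=near&(w[:,2]>.058)&(w[:,2]<.066); print('cap',k.sum(),w[k].mean(0))
k=near&(w[:,2]>.0085)&(w[:,2]<.015); (x,y),sz,a=cv2.minAreaRect((w[k,:2]*1000).astype(np.float32)); print('foot',k.sum(),x,y,sz,np.radians(a),w[k,2].mean(),'turn',turn(np.radians(a)),'go',go([x/1000,y/1000,.016]))
k=near&(w[:,2]>.0025)&(w[:,2]<.015); (x,y),sz,a=cv2.minAreaRect((w[k,:2]*1000).astype(np.float32)); print('foot2',k.sum(),x,y,sz,np.radians(a))
E
```

```text
time_s: 10.07
ee_pos: [0.3987, 0.2539, 0.2307]
tool_rot: [-0.0, 0.783, 0.622, -0.001]
contact_force: [-0.5, -0.3, 0.5]
grip_width: 0.0931
grasp_force: 0.0
time_s: 10.23
ee_pos: [0.3987, 0.2537, 0.2308]
tool_rot: [-0.0, 0.781, 0.624, -0.001]
contact_force: [0.8, -0.8, -0.1]
grip_width: 0.0932
grasp_force: 0.0
[0.39873981 0.25367986 0.23084409] [[ 0.221  0.975 -0.002]
 [ 0.975 -0.221 -0.001]
 [-0.001 -0.002 -1.   ]] -1.1237741338582532
cap 715 [0.4013514  0.25322185 0.0619869 ]
foot 673 401.1408386230469 252.52105712890625 (56.002235412597656, 56.24083709716797) 0.29362662624960467 0.012063675889559236 turn -0.5197422011937363 go [ 0.1   0.16 21.49]
foot2 719 403.9593811035156 264.92547607421875 (96.99243927001953, 114.25952911376953) 0.877419633544474
```

View pics/w6.png

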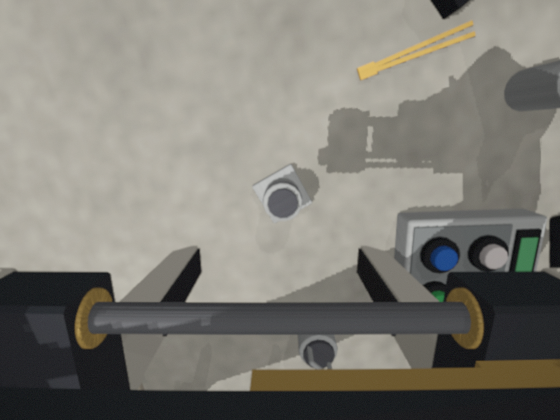

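The capsule's foot is at about (283,192), its cap at (283,203). The foot measures 56 x 56 mm and its centre agrees with the cap's.

```bash
python3 -m jog '[{"dp":[0.1,0.1,1],"delta_rot":[0,0,-0.104],"hand":9.3},{"dp":[0,0.1,2],"delta_rot":[0,0,-0.104],"hand":9.3},{"dp":[0,0,2],"delta_rot":[0,0,-0.104],"hand":9.3},{"dp":[0,0,2],"delta_rot":[0,0,-0.104],"hand":9.3},{"dp":[0,0,2],"delta_rot":[0,0,-0.104],"hand":9.3},{"dp":[0,0,1],"delta_rot":[0,0,0],"hand":9.3},{"dp":[0,0,0],"delta_rot":[0,0,0],"hand":9.3},{"dp":[0,0,0],"delta_rot":[0,0,0],"hand":9.3}]'
python3 - <<'E'
from h import *
print(go([.4011,.2527,.017]),turn(.2936))
im,d,P=cam('wrist'); w=bydepth(P,np.argwhere(np.ones((420,560)))[:,::-1],d); near=np.hypot(w[:,0]-.402,w[:,1]-.25)<.06
k=near&(w[:,2]>.009)&(w[:,2]<.015); (x,y),sz,a=cv2.minAreaRect((w[k,:2]*1000).astype(np.float32)); print('foot',k.sum(),x,y,sz,np.radians(a))
k=near&(w[:,2]>.058)&(w[:,2]<.066); print('cap',k.sum(),w[k].mean(0),go([*w[k].mean(0)[:2],.017]))
E
```

```text
time_s: 10.95
ee_pos: [0.4032, 0.2517, 0.1315]
tool_rot: [-0.0, 0.599, 0.801, -0.001]
contact_force: [-0.3, 0.2, 0.5]
grip_width: 0.0933
grasp_force: 0.0
[ 0.17 -0.15 11.45] -0.0070399089127607395
foot 1188 400.6759948730469 252.9646759033203 (56.063358306884766, 55.12289047241211) 0.287978028288033
cap 1408 [0.40077976 0.25332438 0.06203809] [ 0.19 -0.22 11.52]
```

```bash
python3 -m jog '[{"dp":[0.18,-0.2,2],"delta_rot":[0,0,0],"hand":9.3},{"dp":[0,0,3],"delta_rot":[0,0,0],"hand":9.3},{"dp":[0,0,3],"delta_rot":[0,0,0],"hand":9.3},{"dp":[0,0,2],"delta_rot":[0,0,0],"hand":9.3},{"dp":[0,0,1],"delta_rot":[0,0,0],"hand":9.3},{"dp":[0,0,0.5],"delta_rot":[0,0,0],"hand":9.3},{"dp":[0,0,0],"delta_rot":[0,0,0],"hand":9.3},{"dp":[0,0,0],"delta_rot":[0,0,0],"hand":4.5},{"dp":[0,0,0],"delta_rot":[0,0,0],"hand":4.5},{"dp":[0,0,0],"delta_rot":[0,0,0],"hand":4.5},{"dp":[0,0,0],"delta_rot":[0,0,0],"hand":4.5},{"dp":[0,0,0],"delta_rot":[0,0,0],"hand":4.5}]'
python3 -m jog '[{"dp":[0,0,0],"delta_rot":[0,0,0],"hand":4.5},{"dp":[0,0,0],"delta_rot":[0,0,0],"hand":4.5},{"dp":[0,0,0],"delta_rot":[0,0,0],"hand":4.5}]'
```

```text
time_s: 12.0
ee_pos: [0.401, 0.2537, 0.0174]
tool_rot: [0.0, 0.597, 0.802, 0.001]
contact_force: [0.0, -0.1, -0.2]
grip_width: 0.0646
grasp_force: 0.0
time_s: 12.25
ee_pos: [0.4008, 0.2536, 0.0171]
tool_rot: [0.0, 0.597, 0.802, 0.0]
contact_force: [-1.0, -0.1, 5.1]
grip_width: 0.0555
grasp_force: 30.0
```

```bash
python3 -m jog '[{"dp":[0,0,-0.5],"delta_rot":[0,0,0],"hand":4.5},{"dp":[0,0,-1],"delta_rot":[0,0,0],"hand":4.5},{"dp":[0,0,-2],"delta_rot":[0,0,0],"hand":4.5},{"dp":[0,0,-2.5],"delta_rot":[0,0,0],"hand":4.5},{"dp":[0,0,-3],"delta_rot":[0,0,0],"hand":4.5},{"dp":[0,0,-3],"delta_rot":[0,0,0],"hand":4.5},{"dp":[0,0,-3],"delta_rot":[0,0,0.1],"hand":4.5},{"dp":[0,0,-3],"delta_rot":[0,0,0.1],"hand":4.5},{"dp":[0,0,-2.5],"delta_rot":[0,0,0.1],"hand":4.5},{"dp":[0,0,-1.5],"delta_rot":[0,0,0.1],"hand":4.5},{"dp":[0,0,-0.5],"delta_rot":[0,0,0.1],"hand":4.5},{"dp":[0,0,0],"delta_rot":[0,0,0],"hand":4.5}]'
python3 - <<'E'
from h import *
print(turn(1.343),go([.6256-.04*.228,-.098-.04*.974,.24]))
E
```

```text
time_s: 13.25
ee_pos: [0.4006, 0.2535, 0.2433]
tool_rot: [0.0, 0.779, 0.628, 0.001]
contact_force: [0.2, 0.8, -5.4]
grip_width: 0.0559
grasp_force: 30.0
0.013981936303862241 [-33.57  29.38   0.34]
```

```bash
python3 -m jog '[{"dp":[-1.1,1,0],"delta_rot":[0,0,0.014],"hand":4.5},{"dp":[-2.1,1.8,0],"delta_rot":[0,0,0],"hand":4.5},{"dp":[-2.5,2.2,0],"delta_rot":[0,0,0],"hand":4.5},{"dp":[-2.5,2.2,0],"delta_rot":[0,0,0],"hand":4.5},{"dp":[-2.5,2.2,0],"delta_rot":[0,0,0],"hand":4.5},{"dp":[-2.5,2.2,0],"delta_rot":[0,0,0],"hand":4.5},{"dp":[-2.5,2.2,0],"delta_rot":[0,0,0],"hand":4.5},{"dp":[-2.5,2.2,0],"delta_rot":[0,0,0],"hand":4.5}]'
python3 -m jog '[{"dp":[-2.5,2.2,0],"delta_rot":[0,0,0],"hand":4.5},{"dp":[-2.5,2.2,0],"delta_rot":[0,0,0],"hand":4.5},{"dp":[-2.5,2.2,0],"delta_rot":[0,0,0],"hand":4.5},{"dp":[-2.5,2.2,0],"delta_rot":[0,0,0],"hand":4.5},{"dp":[-2.3,2,0],"delta_rot":[0,0,0],"hand":4.5},{"dp":[-2,1.7,0],"delta_rot":[0,0,0],"hand":4.5},{"dp":[-1,0.9,0],"delta_rot":[0,0,0],"hand":4.5},{"dp":[0,0,0],"delta_rot":[0,0,0],"hand":4.5},{"dp":[0,0,0],"delta_rot":[0,0,0],"hand":4.5},{"dp":[0,0,0],"delta_rot":[0,0,0],"hand":4.5}]'
cat > lk2.py <<'E'
from h import *
t,M,s=tool(); im,d,P=cam('wrist'); cv2.imwrite('pics/w7.png',im)
uv=np.argwhere(np.ones((420,560)))[:,::-1]; w=bydepth(P,uv,d); k=(w[:,2]>.072)&(w[:,2]<.08)&(np.hypot(w[:,0]-.6256,w[:,1]+.098)<.07)
(x,y),sz,a=cv2.minAreaRect((w[k,:2]*1000).astype(np.float32)); print('posts',k.sum(),x,y,sz,np.radians(a))
l=(w-t)@M*1000; 
f=(abs(l[:,0])<40)&(abs(l[:,1])<40)&(l[:,2]>-60)&(l[:,2]<30)
for v in range(190,310,8):
    i=v*560+279; print(v,l[i].round(1))
g=f&(l[:,2]>2)&(l[:,2]<7)&(abs(l[:,1])<26)&(l[:,0]>10); print('foot top',g.sum(),np.percentile(l[g],[1,50,99],axis=0).round(1))
g=f&(l[:,2]<-45)&(l[:,2]>-52)&(abs(l[:,1])<25); print('cap',g.sum(),np.percentile(l[g],[1,50,99],axis=0).round(1))
print(go([.6256,-.098,.082]),turn(1.343))
E
python3 lk2.py
```

```text
time_s: 13.92
ee_pos: [0.5161, 0.0391, 0.2407]
tool_rot: [-0.001, 0.78, 0.626, -0.001]
contact_force: [-0.5, -0.1, -4.4]
grip_width: 0.0553
grasp_force: 30.0
time_s: 14.75
ee_pos: [0.6125, -0.1364, 0.241]
tool_rot: [-0.001, 0.781, 0.625, -0.0]
contact_force: [0.3, 0.6, -5.0]
grip_width: 0.0557
grasp_force: 30.0
posts 514 625.5723876953125 -98.03072357177734 (73.98871612548828, 75.80595397949219) 1.349138100316239
190 [9.000e+00 1.000e-01 1.942e+02]
198 [-7.000e-01  1.000e-01  1.951e+02]
206 [-1.060e+01  1.000e-01  1.959e+02]
214 [-2.260e+01  1.000e-01  2.042e+02]
222 [26.5 -0.1  6.2]
230 [21.9 -0.1  6. ]
238 [20.9 -0.1 -4. ]
246 [ 20.7  -0.1 -15.1]
254 [ 20.4  -0.1 -24.3]
262 [ 20.4  -0.1 -33. ]
270 [ 19.4  -0.1 -38.8]
278 [ 16.   -0.1 -39.2]
286 [ 14.5  -0.1 -43.1]
294 [ 11.7  -0.1 -44.6]
302 [ 31.3  -0.1 -82.4]
foot top 2058 [[ 10.3 -25.6   2.9]
 [ 20.9   0.5   5.1]
 [ 26.8  25.6   6.7]]
cap 815 [[-16.3 -13.7 -46.4]
 [ -8.2  -0.5 -45.4]
 [ 14.5  12.1 -45. ]]
[ 4.    0.45 15.94] 0.007752024448699935
```

View pics/w7.png

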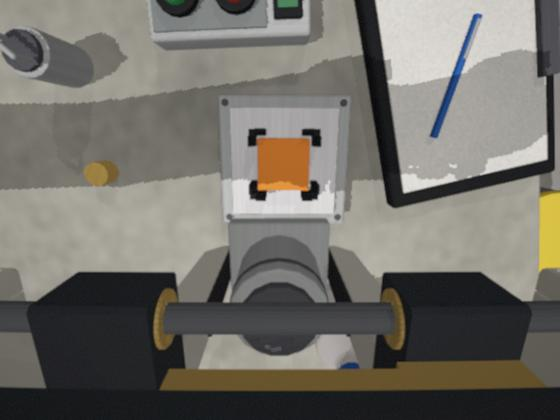

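The nest with the spacer is clear at (284,163), and the capsule is held upright with its foot front at 27 mm in the tool frame, as it should be.

```bash
python3 -m jog '[{"dp":[1,0.1,1.5],"delta_rot":[0,0,0.008],"hand":4.5},{"dp":[1.5,0.15,2.5],"delta_rot":[0,0,0],"hand":4.5},{"dp":[1,0.1,2.5],"delta_rot":[0,0,0],"hand":4.5},{"dp":[0.6,0.1,2.5],"delta_rot":[0,0,0],"hand":4.5},{"dp":[0,0,2],"delta_rot":[0,0,0],"hand":4.5},{"dp":[0,0,1.1],"delta_rot":[0,0,0],"hand":4.5},{"dp":[0,0,0],"delta_rot":[0,0,0],"hand":4.5},{"dp":[0,0,0],"delta_rot":[0,0,0],"hand":4.5},{"dp":[0,0,0],"delta_rot":[0,0,0],"hand":4.5}]'
python3 lk2.py | grep -v '^[0-9]'
```

```text
time_s: 15.55
ee_pos: [0.6278, -0.099, 0.1222]
tool_rot: [0.001, 0.784, 0.621, 0.001]
contact_force: [0.4, 0.1, -4.6]
grip_width: 0.0555
grasp_force: 30.0
posts 576 626.7854614257812 -93.5562744140625 (68.06539154052734, 75.95957946777344) 1.3527589341343107
foot top 2058 [[ 10.3 -25.6   2.6]
 [ 20.9   1.    5. ]
 [ 26.8  25.6   6.7]]
cap 869 [[-16.5 -13.4 -46.4]
 [ -8.3  -0.5 -45.4]
 [ 14.7  12.4 -45. ]]
[ 0.06 -0.26  4.04] -0.0032557003054227707
```

```bash
python3 -m jog '[{"dp":[0.15,-0.22,0.3],"delta_rot":[0,0,0],"hand":4.5},{"dp":[0,0,0.7],"delta_rot":[0,0,0],"hand":4.5},{"dp":[0,0,0.7],"delta_rot":[0,0,0],"hand":4.5},{"dp":[0,0,0.6],"delta_rot":[0,0,0],"hand":4.5},{"dp":[0,0,0.6],"delta_rot":[0,0,0],"hand":4.5},{"dp":[0,0,0.5],"delta_rot":[0,0,0],"hand":4.5},{"dp":[0,0,0.3],"delta_rot":[0,0,0],"hand":4.5},{"dp":[0,0,0.2],"delta_rot":[0,0,0],"hand":4.5},{"dp":[0,0,0],"delta_rot":[0,0,0],"hand":4.5},{"dp":[0,0,0],"delta_rot":[0,0,0],"hand":4.5}]'
python3 -m jog '[{"dp":[0,0,0.05],"delta_rot":[0,0,0],"hand":4.5},{"dp":[0,0,0],"delta_rot":[0,0,0],"hand":4.5}]'
```

```text
time_s: 16.43
ee_pos: [0.6251, -0.0971, 0.0822]
tool_rot: [-0.0, 0.784, 0.621, -0.0]
contact_force: [-4.5, 0.3, 1.9]
grip_width: 0.0555
grasp_force: 30.0
time_s: 16.6
ee_pos: [0.6251, -0.097, 0.0822]
tool_rot: [0.0, 0.784, 0.621, -0.0]
contact_force: [-4.7, 0.0, 8.4]
grip_width: 0.0553
grasp_force: 30.0
```

```bash
python3 -m jog '[{"dp":[0,0,0],"delta_rot":[0,0,0],"hand":7.5},{"dp":[0,0,0],"delta_rot":[0,0,0],"hand":7.5},{"dp":[0,0,0],"delta_rot":[0,0,0],"hand":7.5},{"dp":[0,0,0],"delta_rot":[0,0,0],"hand":7.5},{"dp":[0,0,0],"delta_rot":[0,0,0],"hand":7.5},{"dp":[0,0,0],"delta_rot":[0,0,0],"hand":7.5},{"dp":[0,0,-1],"delta_rot":[0,0,0],"hand":7.5},{"dp":[0,0,-3],"delta_rot":[0,0,0],"hand":7.5},{"dp":[0,0,-4],"delta_rot":[0,0,0],"hand":7.5},{"dp":[0,0,-4],"delta_rot":[0,0,0],"hand":7.5},{"dp":[-1.5,0,-3],"delta_rot":[0,0,0],"hand":7.5},{"dp":[0,0,0],"delta_rot":[0,0,0],"hand":7.5}]'
python3 -m jog '[{"dp":[0,0,0],"delta_rot":[0,0,0],"hand":7.5},{"dp":[0,0,0],"delta_rot":[0,0,0],"hand":7.5}]'
python3 - <<'E'
from h import *
t,M,s=tool(); im,d,P=cam('wrist'); cv2.imwrite('pics/w8.png',im); np.savez('w8.npz',im=im,d=d,view=P['view'])
w=bydepth(P,np.argwhere(np.ones((420,560)))[:,::-1],d); near=np.hypot(w[:,0]-.6256,w[:,1]+.098)<.06
k=near&(w[:,2]>.122)&(w[:,2]<.133); print('cap',k.sum(),w[k].mean(0)); A=np.c_[w[k,:2],np.ones(k.sum())]; print('tilt',np.linalg.lstsq(A,w[k,2],rcond=None)[0][:2])
# keys
o=np.argwhere(np.ones((420,560)))[:,::-1]; h=cv2.cvtColor(im,cv2.COLOR_BGR2HSV).reshape(-1,3).astype(int)
kk=(w[:,2]>.062)&(w[:,2]<.072)&(np.hypot(w[:,0]-.594,w[:,1]-.112)<.08)
for n,mm in dict(green=(abs(h[:,0]-60)<18)&(h[:,1]>90),blue=(abs(h[:,0]-115)<14)&(h[:,1]>110),red=((h[:,0]<8)|(h[:,0]>172))&(h[:,1]>130),white=(h[:,1]<60)&(h[:,2]>110)).items():
    q=kk&mm; print(n,q.sum(),np.round(w[q].mean(0),4) if q.any() else '')
print(t)
E
```

```text
time_s: 17.6
ee_pos: [0.6243, -0.1142, 0.2386]
tool_rot: [0.004, 0.785, 0.62, 0.003]
contact_force: [0.8, -1.0, -1.1]
grip_width: 0.0753
grasp_force: 0.0
time_s: 17.77
ee_pos: [0.6215, -0.1117, 0.2314]
tool_rot: [-0.0, 0.784, 0.621, -0.0]
contact_force: [-0.2, 0.5, -0.2]
grip_width: 0.0747
grasp_force: 0.0
cap 1186 [ 0.62423634 -0.09719056  0.12675794]
tilt [ 0.004973   -0.02503282]
green 768 [0.559  0.0888 0.0667]
blue 0 
red 682 [0.6152 0.0771 0.0668]
white 0 
[ 0.6214865  -0.11169968  0.2313687 ]
```

View pics/w8.png

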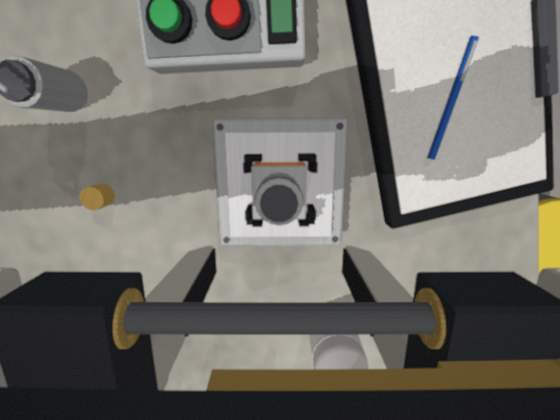

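The capsule stands in the nest, cap at (279,201), its top at z=0.127 as expected. Green is at (165,14) and red at (227,13). I'll go over the white key with the fingers closed.

```bash
python3 -m jog '[{"dp":[1.5,-0.3,0],"delta_rot":[0,0,0],"hand":0},{"dp":[3,-0.6,0],"delta_rot":[0,0,0],"hand":0},{"dp":[3,-0.6,0],"delta_rot":[0,0,0],"hand":0},{"dp":[3,-0.7,0],"delta_rot":[0,0,0],"hand":0},{"dp":[3,-0.6,0],"delta_rot":[0,0,0],"hand":0},{"dp":[3,-0.7,0],"delta_rot":[0,0,0],"hand":0},{"dp":[3,-0.6,0],"delta_rot":[0,0,0],"hand":0},{"dp":[3,-0.6,0],"delta_rot":[0,0,0],"hand":0},{"dp":[1.5,-0.4,0],"delta_rot":[0,0,0],"hand":0},{"dp":[0,0,0],"delta_rot":[0,0,0],"hand":0},{"dp":[0,0,0],"delta_rot":[0,0,0],"hand":0},{"dp":[0,0,0],"delta_rot":[0,0,0],"hand":0}]'
cat > keys.py <<'E'
from h import *
t,M,s=tool(); im,d,P=cam('wrist')
w=bydepth(P,np.argwhere(np.ones((420,560)))[:,::-1],d); h=cv2.cvtColor(im,cv2.COLOR_BGR2HSV).reshape(-1,3).astype(int)
kk=(w[:,2]>.0645)&(w[:,2]<.071)&(np.hypot(w[:,0]-.594,w[:,1]-.112)<.08)
for n,mm in dict(green=(abs(h[:,0]-60)<18)&(h[:,1]>90),blue=(abs(h[:,0]-115)<14)&(h[:,1]>110),red=((h[:,0]<8)|(h[:,0]>172))&(h[:,1]>130),white=(h[:,1]<60)&(h[:,2]>110)).items():
    q=kk&mm
    if q.sum()<30: continue
    (x,y),r=cv2.minEnclosingCircle((w[q,:2]*1000).astype(np.float32)); c=np.median(w[q],0); print(n,q.sum(),c.round(4),np.round((x,y,r),1),'go',go([x/1000,y/1000,.1]))
print(t,s['grip_width'],s['joints'][-1])
E
python3 keys.py
```

```text
time_s: 18.82
ee_pos: [0.627, 0.1322, 0.2307]
tool_rot: [0.0, 0.784, 0.621, -0.001]
contact_force: [0.2, -0.6, -0.1]
grip_width: 0.0014
grasp_force: 0.0
green 423 [0.5589 0.0923 0.0671] [558.7  91.5  13.7] go [-5.47 -5.72 13.1 ]
blue 467 [0.5695 0.1484 0.067 ] [569.3 148.4  13.7] go [ 0.31 -6.   13.09]
red 164 [0.6156 0.0882 0.0669] [615.4  81.7  12.9] go [-5.12  0.02 13.09]
white 493 [0.6263 0.1381 0.067 ] [626.2 137.6  13.6] go [ 0.57 -0.22 13.09]
[0.62696639 0.13222177 0.23066338] 0.0013658237237763795 -0.7340924279512535
```

```bash
python3 -m jog '[{"dp":[0.5,-0.2,2],"delta_rot":[0,0,0],"hand":0},{"dp":[0.05,0,3],"delta_rot":[0,0,0],"hand":0},{"dp":[0,0,3],"delta_rot":[0,0,0],"hand":0},{"dp":[0,0,3],"delta_rot":[0,0,0],"hand":0},{"dp":[0,0,2],"delta_rot":[0,0,0],"hand":0},{"dp":[0,0,1],"delta_rot":[0,0,0],"hand":0},{"dp":[0,0,0.7],"delta_rot":[0,0,0],"hand":0},{"dp":[0,0,0],"delta_rot":[0,0,0],"hand":0},{"dp":[0,0,0],"delta_rot":[0,0,0],"hand":0}]'
python3 -m jog '[{"dp":[0,0,0.3],"delta_rot":[0,0,0],"hand":0},{"dp":[0,0,0.3],"delta_rot":[0,0,0],"hand":0},{"dp":[0,0,0],"delta_rot":[0,0,0],"hand":0},{"dp":[0,0,0],"delta_rot":[0,0,0],"hand":0}]'
```

```text
time_s: 19.62
ee_pos: [0.6271, 0.139, 0.0851]
tool_rot: [0.0, 0.784, 0.621, 0.0]
contact_force: [0.2, 0.2, 0.8]
grip_width: 0.0005
grasp_force: 0.0
time_s: 19.95
ee_pos: [0.6274, 0.1395, 0.0792]
tool_rot: [0.0, 0.784, 0.621, 0.001]
contact_force: [1.2, 0.6, 2.4]
grip_width: 0.0007
grasp_force: 1.3
```

Contact at about 2 mm down. I'll finish the press, then release.

```bash
python3 -m jog '[{"dp":[0,0,0.25],"delta_rot":[0,0,0],"hand":0},{"dp":[0,0,0.2],"delta_rot":[0,0,0],"hand":0},{"dp":[0,0,0],"delta_rot":[0,0,0],"hand":0},{"dp":[0,0,0],"delta_rot":[0,0,0],"hand":0}]'
python3 -m jog '[{"dp":[0,0,0.1],"delta_rot":[0,0,0],"hand":0},{"dp":[0,0,0],"delta_rot":[0,0,0],"hand":0},{"dp":[0,0,0],"delta_rot":[0,0,0],"hand":0}]'
```

```text
time_s: 20.28
ee_pos: [0.6275, 0.1395, 0.0752]
tool_rot: [0.001, 0.784, 0.621, 0.001]
contact_force: [0.2, -1.1, 14.6]
grip_width: 0.0004
grasp_force: 7.1
time_s: 20.53
ee_pos: [0.6275, 0.1396, 0.0751]
tool_rot: [0.001, 0.784, 0.621, 0.001]
contact_force: [-2.1, -2.5, 22.5]
grip_width: 0.0005
grasp_force: 11.2
```

```bash
python3 -m jog '[{"dp":[0,0,-1],"delta_rot":[0,0,0],"hand":0},{"dp":[0,0,-2],"delta_rot":[0,0,0],"hand":0},{"dp":[0,0,0],"delta_rot":[0,0,0],"hand":0},{"dp":[0,0,0],"delta_rot":[0,0,0],"hand":0}]'
python3 -c "
from h import *
print(go([.5693,.1484,.085]),go([.5588,.0915,.085]))"
```

```text
time_s: 20.87
ee_pos: [0.6265, 0.1396, 0.1033]
tool_rot: [0.0, 0.784, 0.621, 0.0]
contact_force: [-1.4, 0.4, -0.6]
grip_width: 0.0006
grasp_force: 0.0
[-0.45 -5.77  1.83] [-6.23 -5.49  1.83]
```

```bash
python3 -m jog '[{"dp":[-0.2,-2.8,0],"delta_rot":[0,0,0],"hand":0},{"dp":[-0.2,-3,0],"delta_rot":[0,0,0],"hand":0},{"dp":[0,0,0],"delta_rot":[0,0,0],"hand":0},{"dp":[0,0,1],"delta_rot":[0,0,0],"hand":0},{"dp":[0,0,0.8],"delta_rot":[0,0,0],"hand":0},{"dp":[0,0,0],"delta_rot":[0,0,0],"hand":0},{"dp":[0,0,0],"delta_rot":[0,0,0],"hand":0}]'
python3 -m jog '[{"dp":[0,0,0.4],"delta_rot":[0,0,0],"hand":0},{"dp":[0,0,0.4],"delta_rot":[0,0,0],"hand":0},{"dp":[0,0,0.3],"delta_rot":[0,0,0],"hand":0},{"dp":[0,0,0],"delta_rot":[0,0,0],"hand":0},{"dp":[0,0,0],"delta_rot":[0,0,0],"hand":0}]'
```

```text
time_s: 21.45
ee_pos: [0.5694, 0.1484, 0.0835]
tool_rot: [-0.0, 0.784, 0.621, -0.001]
contact_force: [0.4, -0.2, 0.4]
grip_width: 0.0005
grasp_force: 0.0
time_s: 21.87
ee_pos: [0.5699, 0.1487, 0.0752]
tool_rot: [0.001, 0.784, 0.621, 0.001]
contact_force: [-2.5, -2.1, 16.1]
grip_width: 0.0003
grasp_force: 8.4
```

```bash
python3 -m jog '[{"dp":[0,0,-1],"delta_rot":[0,0,0],"hand":0},{"dp":[0,0,-2],"delta_rot":[0,0,0],"hand":0},{"dp":[0,0,0],"delta_rot":[0,0,0],"hand":0},{"dp":[-2.8,0.1,0],"delta_rot":[0,0,0],"hand":0},{"dp":[-3,0.1,0],"delta_rot":[0,0,0],"hand":0},{"dp":[0,0,0],"delta_rot":[0,0,0],"hand":0},{"dp":[0,0,1],"delta_rot":[0,0,0],"hand":0},{"dp":[0,0,0.8],"delta_rot":[0,0,0],"hand":0},{"dp":[0,0,0],"delta_rot":[0,0,0],"hand":0},{"dp":[0,0,0],"delta_rot":[0,0,0],"hand":0}]'
python3 -m jog '[{"dp":[0,0,0.4],"delta_rot":[0,0,0],"hand":0},{"dp":[0,0,0.4],"delta_rot":[0,0,0],"hand":0},{"dp":[0,0,0.3],"delta_rot":[0,0,0],"hand":0},{"dp":[0,0,0],"delta_rot":[0,0,0],"hand":0},{"dp":[0,0,0],"delta_rot":[0,0,0],"hand":0}]'
```

```text
time_s: 22.7
ee_pos: [0.5574, 0.0931, 0.0847]
tool_rot: [-0.001, 0.783, 0.622, -0.001]
contact_force: [-0.0, -0.1, -0.6]
grip_width: 0.0003
grasp_force: 0.0
time_s: 23.12
ee_pos: [0.5581, 0.0929, 0.0753]
tool_rot: [0.0, 0.784, 0.621, 0.001]
contact_force: [-0.9, 2.9, 9.2]
grip_width: 0.0005
grasp_force: 3.8
```

```bash
python3 -m jog '[{"dp":[0,0,0.1],"delta_rot":[0,0,0],"hand":0},{"dp":[0,0,0],"delta_rot":[0,0,0],"hand":0},{"dp":[0,0,0],"delta_rot":[0,0,0],"hand":0}]'
python3 -m jog '[{"dp":[0,0,-1],"delta_rot":[0,0,0],"hand":0},{"dp":[0,0,-3],"delta_rot":[0,0,0],"hand":0},{"dp":[0,0,-3],"delta_rot":[0,0,0],"hand":0},{"dp":[0,0,-4],"delta_rot":[0,0,0],"hand":0},{"dp":[0,0,-3],"delta_rot":[0,0,0],"hand":0},{"dp":[0,0,0],"delta_rot":[0,0,0],"hand":0},{"dp":[0,0,0],"delta_rot":[0,0,0],"hand":0},{"dp":[0,0,0],"delta_rot":[0,0,0],"hand":0}]'
python3 keys.py
python3 - <<'E'
from h import *
im,d,P=cam('scene'); w=bydepth(P,np.argwhere(np.ones((420,560)))[:,::-1],d); k=(np.hypot(w[:,0]-.6256,w[:,1]+.098)<.02)&(w[:,2]>.12)&(w[:,2]<.135); print('cap',k.sum(),w[k].mean(0))
E
```

```text
time_s: 23.37
ee_pos: [0.5581, 0.093, 0.0751]
tool_rot: [0.0, 0.784, 0.621, 0.001]
contact_force: [-4.4, 1.9, 17.9]
grip_width: 0.0005
grasp_force: 8.9
time_s: 24.03
ee_pos: [0.5574, 0.0916, 0.2134]
tool_rot: [0.0, 0.784, 0.621, -0.0]
contact_force: [-0.2, 0.5, 0.2]
grip_width: 0.0007
grasp_force: 0.0
green 537 [0.5584 0.0921 0.067 ] [558.3  91.4  13.7] go [ 0.03  0.13 11.28]
blue 625 [0.5689 0.1477 0.0672] [568.9 147.3  13.6] go [ 5.71 -0.12 11.27]
red 520 [0.6148 0.0811 0.067 ] [615.5  80.7  13.7] go [ 0.29  5.94 11.27]
white 614 [0.6258 0.1371 0.0671] [626.  136.8  13.7] go [ 5.99  5.68 11.26]
[0.55742118 0.09155039 0.21340464] 0.0006641903803379505 -0.7241497102255844
cap 268 [ 0.6282043  -0.09742114  0.12564009]
```

All four keys are back up, the capsule is still seated, and the arm is clear of everything.

```bash
python3 -c "
from bench import hand_in
print(hand_in())"
```

```text
the job is handed in; nothing more can be done
None
```

I put the spacer and then the capsule in the nest, pressed white, blue and green fully down in that order, and handed in at about 24 s; all four keys came back up, but the hand-in call returned no verdict.

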